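Slide out the shims, build and oil a shim pack

TASK

Build the shim pack: lay every shim from the lane tray flat on the pedestal's bar, one on top of another, centred on the bar and in line with it; a shim cannot be gripped in its lane, so slide it along until it overhangs the tray's open edge. Then oil the pack by pushing the spray canister's nozzle cap fully down and letting it up again, and after that set the hold-down block squarely on the middle of the pack. Leave the jar and the screwdriver where they are.

Things in the scene. Friction and masses are not known exactly. Their poses are not given: they have to be found in the camera images.
- tray_edge (a point): Pale wooden lane tray, fixed, 190 mm long (its x), 206 mm wide (its y), lane floors 50 mm above the bench. This point lies on the lane-floor level at the middle of the open edge; x points from the open edge into the lanes, z up. The open edge (with a 50 mm drop to the bench) faces the robot; a ridge closes the back, its inner face at x = +184 mm. Four lanes run along x, centred at y = -75, -25, +25, +75 mm, 44 mm wide between ridges 8 mm high and 6 mm wide.
- bar_top (a point): Pedestal, fixed: black round base (100 mm across, 22 mm high), thin post (28 mm across) and on it a bare aluminium bar 84 mm long (x), 24 mm wide (y) and 24 mm high, its top 90 mm above the bench. This point is the centre of the bar's top face; x along the bar, z up. The bar is narrower and shorter than a shim, so a shim's long sides overhang it by 6 mm.
- nozzle (a joint): Travel of the nozzle cap of the spray canister: 0 up, 0.007 m fully down. Sprung: 1.2 N to start, about 5.5 N at the bottom; it comes up by itself.
- nozzle_top (a point): Centre of the top face of the grey nozzle cap (24 mm across, 22 mm high), 148 mm above the bench when up, on the white spray canister (54 mm across, fixed upright to the bench, beyond the pedestal, about 115 mm from its centre).
- block_mid (a point): Hold-down block, loose, plain steel, 64 mm (x) by 42 mm (y) by 22 mm high (z), 0.4 kg. The point is its centre. It starts on the bench between tray and pedestal.
- jar: Small amber jar, open, loose, 44 mm across and 45 mm high, in front of the pedestal; origin at its foot. Not to be disturbed.
- screwdriver: Screwdriver, loose, 150 mm long, lying across, parallel to the edge, less than 35 mm high, on the bench in front of the open edge of the tray, about 90 mm from it; not to be disturbed.
- shim1_mid (a point): Shim: plain steel plate 100 mm (x) by 36 mm (y) by 4 mm thick (z), loose, 0.11 kg; starts flat in a tray lane, with 34 mm or more of free lane behind it. The point is its centre. Shims are alike; one of the four may be absent.
- shim2_mid (a point): Shim: plain steel plate 100 mm (x) by 36 mm (y) by 4 mm thick (z), loose, 0.11 kg; starts flat in a tray lane, with 34 mm or more of free lane behind it. The point is its centre. Shims are alike; one of the four may be absent.
- shim3_mid (a point): Shim: plain steel plate 100 mm (x) by 36 mm (y) by 4 mm thick (z), loose, 0.11 kg; starts flat in a tray lane, with 34 mm or more of free lane behind it. The point is its centre. Shims are alike; one of the four may be absent.
- shim4_mid (a point): Shim: plain steel plate 100 mm (x) by 36 mm (y) by 4 mm thick (z), loose, 0.11 kg; starts flat in a tray lane, with 34 mm or more of free lane behind it. The point is its centre. Shims are alike; one of the four may be absent.
Mind the look-alikes: they are no part of the job. What is shaped like the part that bears shim3_mid but green is not meant.

How it is judged:
By the outcome, as a careful person would: the job done as asked, in the order asked, and still so for the second after the job is handed in, with the robot touching nothing.
Of shim1, shim2, shim3, shim4 only 3 to 4 are there at a start; the rules pass over those that are not, and their reading is None.
At some moment in a run one of block may be knocked a few centimetres aside while the robot is not near it.
Once in a run the grip may slacken for a moment while it holds something.
It also fails if it takes over 210 s, if anything falls off the work surface, if the arm or the gripper's body presses on something with over 40 N, if the wrist force passes 120 N, or if a joint passes its speed limit or range.

ROBOT

A 7-joint arm with a two-finger parallel gripper is mounted at the origin on the work surface. World frame = base frame: x ahead of the robot, y to its left, z up, the work surface at z = 0. Lengths are in m, angles in degrees, forces in N, time in s.
With the tool pointing down it reaches from about 0.375 to 0.925 m from the base axis. Payload 3.1 kg.
Tool frame: the origin (TCP) lies on the centre line of the jaws, within the pads' length; the fingertips stand bot.nose_length ahead of it and the grasp point (between the pads) is the TCP (bot.nose_length is the distance from the TCP to the fingertips, in m); z points along the fingers, y is the line along which they close (so a half turn about z gives the same grasp; the last joint's range is limited). The gripper opens to 85 mm and grips with 20 to 120 N. Pads are 22 mm wide; open, the fingers measure 114 mm over their backs; the gripper's body (76 mm by 85 mm) begins 54 mm behind the grasp point. The pads swing forward as they close: fully open they stand 13 mm farther back than shut.
Start: joints at [-79.63, 21.939, 2.515, 91.553, -1.026, 66.532, -2.859], TCP at [0.179, 0.625, 0.25] pointing down, gripper open.
Joint ranges: [-149.38, 149.38], [-23.57, 123.04], [-84.95, 90], [0, 143.3], [-89.99, 269.99], [3.08, 112.72], [-163.45, 163.45]. Speed limits (degrees/s): [159.86, 159.86, 180, 180, 180, 180, 180].

INTERFACE

Orientations are given as a 3x3 rotation matrix whose columns are the frame's x, y, z axes.
In Python, from workcell import bot gives the robot as it stands. Calls block until the motion is done:
- bot.movep(position, orientation): joint-space move of the TCP to a pose.
- bot.servo_line(position, vel=0.15, rotation=None, threshold=None): straight line of the TCP; rotation=None keeps the orientation; vel is the mean speed in m/s. With threshold (N) it stops when the force on the tool has changed by that much, and returns True; else False.
- bot.set_joints(angles): joint-space move.
- bot.gripper_open() and bot.grab(strength=None): open the fingers fully, or close them until they stop; strength is the grip in N (None keeps the last).
- bot.pause(seconds).
- bot.inverse_kinematics(position, orientation): joint angles nearest the present ones, or None.
- bot.get_image(name): name is "side" or "top"; returns a dict with "img" (400x640x3 uint8, red, green, blue), "vertical_fov" (degrees; the focal length in pixels is half the picture's height over the tangent of half this angle, whatever the lens; pixels are square), "cx", "cy" (the principal point, pixels), "rvec" (rotation vector, rad) and "tvec" (3), from world to camera coordinates, as OpenCV has them. Camera axes: x right, y down, z forward; pixel columns grow to the right and rows downward; lengths in m; the calibration is good to about 2 mm. A picture is of the moment at which its call begins. There is no depth.
A pose or a line that the arm cannot do raises bot.PlanningError and nothing moves.
- bot.job_done(): hands the job in; it is judged then, once.
Readings, each from a call of its own:
- bot.read_time(): time.
- bot.read_q(): joint angles.
- bot.read_joint_velocities(): joint speeds.
- bot.read_joint_efforts(): joint torques, N m.
- bot.read_tool_pos(): TCP position.
- bot.read_tool_rot(): TCP orientation.
- bot.read_ft_force(): force on the tool from outside, world axes, zero at the start.
- bot.read_moment(): the same for the moment, N m.
- bot.read_opening(): opening from 0.0 (shut) to 1.0 (fully open).
- bot.read_grip_force(): force on a finger pad.
Only numpy, scipy, OpenCV 4.12 (cv2) and the standard library are available. Lean on these libraries where they do the work, as an engineer would, in place of code of your own. Each camera call takes 0.05 s, during which the arm holds its last target. There are 200 camera calls.

## Working session

There is one attempt and no reset: what is moved stays moved. The work goes in short steps, each a Python script; the robot and the scene stay as the last script left them, time stands still between calls to the robot, and variables do not carry over. Pictures are saved under pics/ and viewed, at most 14 in all, crops included, and the job is handed in when it is done.

```bash
ls; mkdir -p pics; python3 - <<'E'
from workcell import bot
import cv2,numpy as np
for n in("top","side"):
    d=bot.get_image(n); cv2.imwrite(f"pics/{n}0.png",d["img"][:,:,::-1])
    print(n,d["vertical_fov"],d["cx"],d["cy"],d["rvec"],d["tvec"],[k for k in d])
print(bot.nose_length,bot.read_time(),bot.read_tool_rot())
E
```

```text
pics
top 54.05090573069443 320.78924179301015 204.47331129368493 [ 2.1297532  -2.15843915  0.11662188] [0.07220557 0.53147986 0.92260214] ['img', 'vertical_fov', 'cx', 'cy', 'rvec', 'tvec']
side 55.6876056141255 315.0258479342323 194.93195404207717 [ 0.32461375 -2.81053681  1.10859632] [0.52147222 0.10795009 0.86866584] ['img', 'vertical_fov', 'cx', 'cy', 'rvec', 'tvec']
0.019 0.1 [[-9.61412958e-01  2.75108785e-01 -5.30113703e-04]
 [ 2.75109270e-01  9.61410238e-01 -2.28994106e-03]
 [-1.20326162e-04 -2.34741820e-03 -9.99997238e-01]]
```

View pics/top0.png

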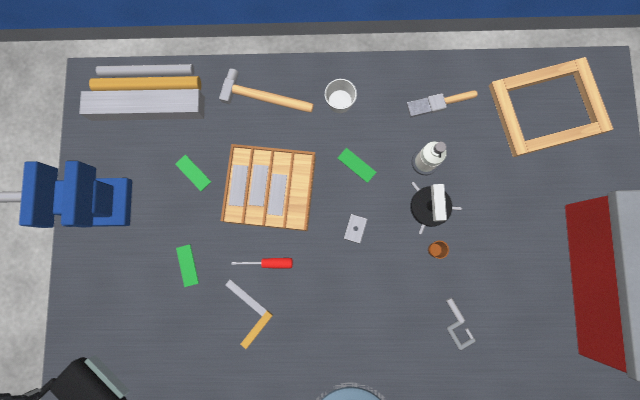

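View pics/side0.png

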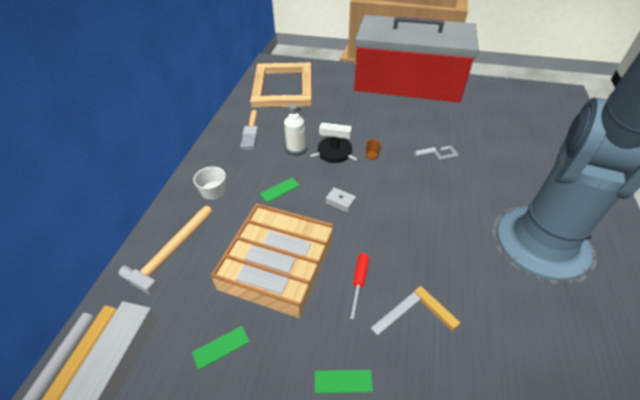

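Top view: the tray is around (268,188) with its open edge at the bottom, facing the robot. Three grey shims sit at (238,185), (258,186) and (278,195), and the fourth lane is empty. The green plates at (193,172), (357,165) and (187,265) are decoys lying on the bench, so only the steel-grey ones in the lanes fit. The block is at (355,228), bar (438,202), nozzle (440,147), jar (438,250) and screwdriver (262,263). I'll enlarge to confirm.

```bash
cat > h.py <<'E'
from workcell import bot
import cv2,numpy as np
def cam(d):
    f=200/np.tan(np.radians(d["vertical_fov"])/2)
    return np.array([[f,0,d["cx"]],[0,f,d["cy"]],[0,0,1]]),cv2.Rodrigues(np.array(d["rvec"],float))[0],np.array(d["tvec"],float)
def unproj(d,uv,z):
    K,R,t=cam(d); uv=np.atleast_2d(uv)
    r=(R.T@np.linalg.inv(K)@np.c_[uv,np.ones(len(uv))].T).T; c=-R.T@t
    return c+r*((z-c[2])/r[:,2])[:,None]
def proj(d,P):
    K,R,t=cam(d); return cv2.projectPoints(np.atleast_2d(np.array(P,float)),R,t,K,None)[0][:,0]
def crop(d,u0,v0,w,h,s,name):
    im=cv2.resize(d["img"][v0:v0+h,u0:u0+w,::-1],None,fx=s,fy=s,interpolation=cv2.INTER_CUBIC)
    for u in range(-(-u0//10)*10,u0+w,10):
        cv2.line(im,((u-u0)*s,0),((u-u0)*s,6),(0,0,255),1); cv2.putText(im,str(u),((u-u0)*s+1,16),0,.35,(0,255,255))
    for v in range(-(-v0//10)*10,v0+h,10):
        cv2.line(im,(0,(v-v0)*s),(6,(v-v0)*s),(0,0,255),1); cv2.putText(im,str(v),(8,(v-v0)*s+4),0,.35,(0,255,255))
    cv2.imwrite("pics/"+name,im)
E
python3 - <<'E'
from h import *
d=bot.get_image("top"); np.save("top0.npy",d,allow_pickle=True)
crop(d,212,138,110,100,6,"tray0.png"); crop(d,336,132,130,138-18,6,"ped0.png")
print(cam(d)[0], -cam(d)[1].T@cam(d)[2])
s=bot.get_image("side"); np.save("side0.npy",s,allow_pickle=True); print(-cam(s)[1].T@cam(s)[2])
print(proj(d,[0,0,0]),proj(s,[[0,0,0]]))
E
```

```text
[[392.09140389   0.         320.78924179]
 [  0.         392.09140389 204.47331129]
 [  0.           0.           1.        ]] [0.4080465  0.04546093 0.98504342]
[0.37398713 0.62065393 0.71630243]
[[351.47547373 430.34389678]] [[542.32381851 241.98496086]]
```

View pics/tray0.png

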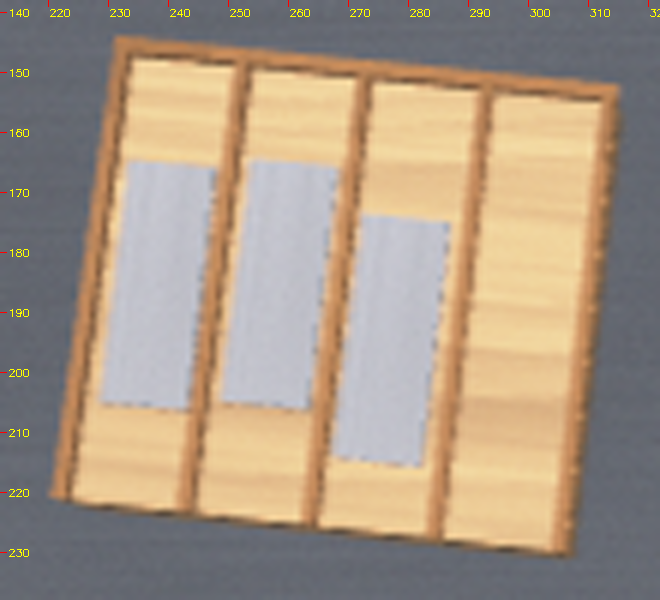

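View pics/ped0.png

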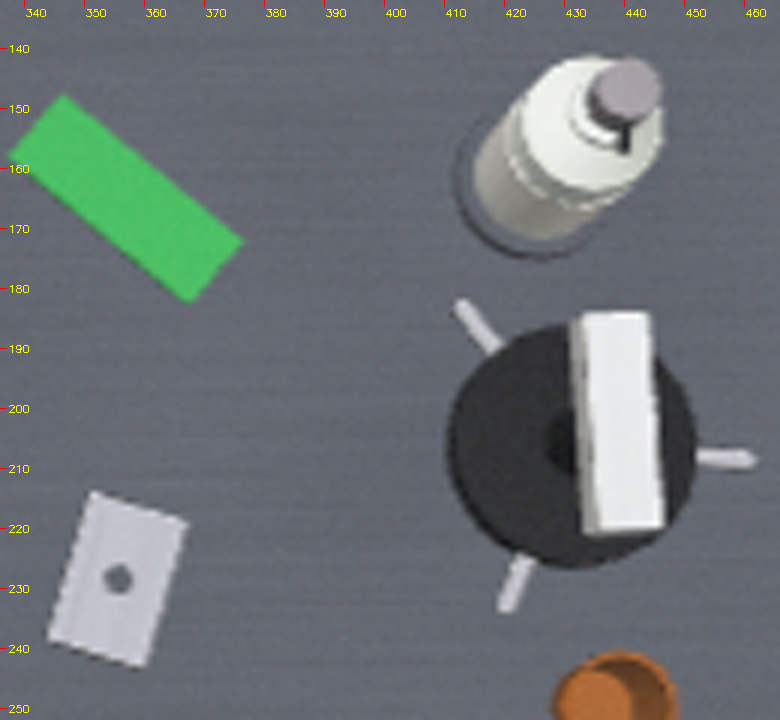

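Enlarged: three steel-grey shims in the left three lanes, right lane empty; green plates are off the tray and not meant. Next I'll rectify each height plane to metric coordinates and fit rectangles against the known sizes.

```bash
cat >> h.py <<'E'
def rect(d,uv,z,color,tol=30,half=.09,name=None):
    """metric rectification of plane z around pixel uv; segment by colour of that pixel; returns centre, (long,short), yaw of long axis"""
    c=unproj(d,uv,z)[0][:2]; n=int(half*2/.0005)
    g=c+np.array([[-half,-half],[half,-half],[-half,half]])
    src=np.float32([[0,0],[n,0],[0,n]])          # px i->x, j->y
    P=np.array([[-half,-half],[half,-half],[half,half],[-half,half]])+c
    H=cv2.getPerspectiveTransform(np.float32([[0,0],[n,0],[n,n],[0,n]]),np.float32(proj(d,np.c_[P,[z]*4])))
    im=cv2.warpPerspective(d["img"],H,(n,n),flags=cv2.INTER_CUBIC|cv2.WARP_INVERSE_MAP).astype(int)
    ref=np.array(color) if color is not None else np.median(im[n//2-4:n//2+5,n//2-4:n//2+5].reshape(-1,3),0)
    m=(np.abs(im-ref).max(2)<tol).astype(np.uint8)
    m=cv2.morphologyEx(m,cv2.MORPH_CLOSE,np.ones((25,25))) if 0 else cv2.morphologyEx(m,cv2.MORPH_OPEN,np.ones((7,7)))
    _,lab=cv2.connectedComponents(m); l=lab[n//2,n//2]; 
    if l==0: return None
    cs=cv2.findContours((lab==l).astype(np.uint8),cv2.RETR_EXTERNAL,cv2.CHAIN_APPROX_NONE)[0]
    k=max(cs,key=cv2.contourArea); b=cv2.boxPoints(cv2.minAreaRect(k)); e=b[1]-b[0]; f=b[2]-b[1]
    if np.hypot(*e)<np.hypot(*f): e,f=f,e
    yaw=np.degrees(np.arctan2(e[1],e[0])); yaw=(yaw+90)%180-90
    M=cv2.moments(k); ctr=np.array([M["m10"],M["m01"]])/M["m00"]
    return (b.mean(0)*.0005-half+c).round(4),(ctr*.0005-half+c).round(4),np.round([np.hypot(*e)*.0005,np.hypot(*f)*.0005],4),round(float(yaw),2)
E
python3 - <<'E'
from h import *
d=np.load("top0.npy",allow_pickle=True).item(); s=np.load("side0.npy",allow_pickle=True).item()
for uv in[(236,185),(256,185),(276,195)]: print("shim",rect(d,uv,.054,None))
for uv in[(262,277),(270,260),(290,242)]: print("shim side",rect(s,uv,.054,None))
print("block",rect(d,(351,226),.022,None,half=.06)); print("bar",rect(d,(438,202),.09,None,half=.08))
print("bar side",rect(s,(335,128),.09,None,half=.08,tol=25)); print("nozzle",rect(d,(440,147),.148,None,half=.04))
cr=np.array([[118,38],[618,88],[573,557],[50,497]]); uv=(cr+.5)/6-.5+[212,138]
q=unproj(d,uv,.058); print(q.round(4),np.linalg.norm(np.diff(np.r_[q,q[:1]],axis=0),axis=1))
print("jar",unproj(d,[(438,250)],.045),"screw",unproj(d,[(231,264),(293,263)],.01))
E
```

```text
shim (array([0.5812, 0.2656]), array([0.5812, 0.2656]), array([0.1004, 0.036 ], dtype=float32), -6.04)
shim (array([0.5808, 0.2161]), array([0.5809, 0.2161]), array([0.1003, 0.0366], dtype=float32), -6.97)
shim (array([0.5569, 0.1703]), array([0.5572, 0.1705]), array([0.1007, 0.0365], dtype=float32), -7.13)
shim side (array([0.5813, 0.2646]), array([0.5815, 0.2647]), array([0.0995, 0.0362], dtype=float32), -5.49)
shim side (array([0.5813, 0.2152]), array([0.5815, 0.2152]), array([0.1   , 0.0355], dtype=float32), -6.39)
shim side (array([0.5572, 0.1691]), array([0.5574, 0.1691]), array([0.0994, 0.0358], dtype=float32), -6.93)
block (array([ 0.4745, -0.0181]), array([ 0.4743, -0.0181]), array([0.0631, 0.0412], dtype=float32), -18.02)
bar (array([ 0.5281, -0.2073]), array([ 0.5282, -0.2074]), array([0.0821, 0.0235], dtype=float32), 0.95)
bar side (array([ 0.5287, -0.2056]), array([ 0.5293, -0.2059]), array([0.0826, 0.0264], dtype=float32), 1.36)
nozzle (array([ 0.6422, -0.1992]), array([ 0.642 , -0.1996]), array([0.022, 0.021], dtype=float32), -90.0)
[[0.6821 0.282  0.058 ]
 [0.6575 0.0782 0.058 ]
 [0.468  0.0978 0.058 ]
 [0.4946 0.3058 0.058 ]] [0.20527706 0.19054207 0.20970745 0.18898023]
jar [[ 0.41836435 -0.21125771  0.045     ]] screw [[0.39061382 0.28939107 0.01      ]
 [0.39128941 0.13584194 0.01      ]]
```

Both cameras agree to about 1 mm and the sizes match. The tray edge is at (0.4812, 0.202) with yaw −6.8°, the bar at (0.5284, −0.2068) with yaw 1.1°. I'll push the first shim now.

```bash
cat >> h.py <<'E'
TY=-6.8; T0=np.array([.4812,.2020])
def rot(yaw):   # tool down, tool x opposite to the given yaw direction (near start configuration)
    a=np.radians(yaw+180); c,s=np.cos(a),np.sin(a); return np.array([[c,s,0],[s,-c,0],[0,0,-1.]])
def tray(x,y,z):
    a=np.radians(TY); return np.r_[T0+[x*np.cos(a)-y*np.sin(a),x*np.sin(a)+y*np.cos(a)],z]
def to_tray(p):
    a=np.radians(TY); v=np.array(p[:2])-T0; return np.array([v[0]*np.cos(a)+v[1]*np.sin(a),-v[0]*np.sin(a)+v[1]*np.cos(a)])
def push(c):    # c: tray coords of the shim's centre
    R=rot(TY); x,y=c; xs=x+.05+.021
    bot.grab(20)
    bot.movep(tray(xs,y,.12),R)
    bot.servo_line(tray(xs,y,.078),vel=.15)
    hit=bot.servo_line(tray(xs,y,.064),vel=.02,threshold=3)
    z=bot.read_tool_pos()[2]; print("floor",hit,z)
    z+=.0012
    bot.servo_line(tray(xs,y,z),vel=.03)
    bot.servo_line(tray(.008+.05+.011,y,z),vel=.05)
    print("push force",bot.read_ft_force())
    bot.servo_line(tray(.08,y,z),vel=.1); bot.servo_line(tray(.08,y,.16),vel=.25)
E
python3 - <<'E'
from h import *
R=rot(TY)
for p,r in[(tray(.165,.075,.07),R),(tray(.069,.075,.07),R),(tray(-.019,.075,.052),R),((.505,-.2068,.1),rot(1.1)),((.642,-.2,.17),rot(1.1)),((.4745,-.018,.011),rot(-18)),((.4745,-.018,.011),rot(72)),((.4745,-.018,.011),rot(-18+180))]:
    print(bot.inverse_kinematics(p,r))
d=np.load("top0.npy",allow_pickle=True).item()
push(to_tray([.5812,.2651])); 
d=bot.get_image("top"); cv2.imwrite("pics/a1.png",d["img"][:,:,::-1]); print(bot.read_time())
p=proj(d,tray(.008,.075,.054))[0]; print(p,rect(d,p,.054,None))
s=bot.get_image("side"); cv2.imwrite("pics/a1s.png",s["img"][:,:,::-1])
p=proj(s,tray(.008,.075,.054))[0]; print(p,rect(s,p,.054,None))
E
```

```text
[-37.02750109  39.1022866   17.02459851  90.78471138 -13.52496903
  52.14683298  67.93561259]
[-42.01922259  31.44754419  15.79487162 103.456446   -11.26615008
  46.62559576  62.53840243]
[-46.66548878  26.66938459  13.84011318 113.87717201  -9.512887
  40.51593991  56.21045112]
[-22.66944916  29.74366564  49.5991229  114.38972332 -29.86403195
  49.35328919 134.50937897]
[-17.17524538  34.77081887  43.00596666  93.63142638 -26.11823856
  62.08001993 124.31231048]
[-36.63281954  30.61448475  38.89170065 124.89150179 -33.7141402
  35.17345388  98.74610229]
[ 48.19761376  41.31789044 -59.41273619 121.22109038  50.52305958
  47.42070316 118.9991279 ]
[-56.26102423  48.74294128  65.53984142 125.51692623 -62.5200328
  50.47197539 -58.1155971 ]
floor True 0.06926861264071527
push force [1.32473404 0.1983216  1.48365488]
7.2
[232.97907212 218.98400539] (array([0.4987, 0.2765]), array([0.4989, 0.2765]), array([0.1003, 0.036 ], dtype=float32), -6.91)
[300.48569169 291.86187466] (array([0.4993, 0.2754]), array([0.4995, 0.2753]), array([0.1   , 0.0358], dtype=float32), -6.95)
```

```bash
cat >> h.py <<'E'
BAR=np.array([.5284,-.2068]); BY=1.1
def pick(y,xc,yaw=TY):      # shim overhanging, centre at tray (xc,y)
    R=rot(TY); xg=-.019
    bot.gripper_open()
    bot.movep(tray(xg,y,.13),R); bot.servo_line(tray(xg,y,.052),vel=.1)
    bot.grab(90); bot.pause(.2)
    print("opening",bot.read_opening(),bot.read_grip_force())
    bot.servo_line(tray(xg,y,.055),vel=.03); bot.servo_line(tray(xg,y,.17),vel=.15)
    return xc-xg
def over(off,z):
    a=np.radians(BY); return np.r_[BAR-off*np.array([np.cos(a),np.sin(a)]),z]
def place(off,n):    # n shims already there
    R=rot(BY); zt=.092+.004*n
    bot.movep(over(off,.16),R); bot.servo_line(over(off,zt+.015),vel=.12)
    print("held",bot.read_opening(),bot.read_grip_force(),bot.read_time())
def drop(off,n):
    zt=.092+.004*n
    hit=bot.servo_line(over(off,zt-.003),vel=.015,threshold=2.5)
    print("touch",hit,bot.read_tool_pos(),"expected",over(off,zt))
    bot.gripper_open(); bot.servo_line(over(off,.20),vel=.15)
def see(n):
    for k in("top","side"):
        d=bot.get_image(k); z=.09+.004*n; p=proj(d,[*BAR,z])[0]; print(k,rect(d,p,z,None,tol=25)); cv2.imwrite(f"pics/see{n}{k}.png",d["img"][:,:,::-1])
    print(bot.read_time())
E
python3 - <<'E'
from h import *
off=pick(to_tray([.499,.276])[1],.0089); place(off,0)
d=bot.get_image("side"); crop(d,260,60,140,110,5,"held1.png"); print(bot.read_tool_pos(),bot.read_ft_force())
E
```

```text
opening 0.3907574433920474 88.91693830490112
held 0.3886099797168706 89.35360908508301 13.7417
[ 0.50117466 -0.20751611  0.1075719 ] [ 0.71973201 -0.01739379 -0.71334683]
```

View pics/held1.png

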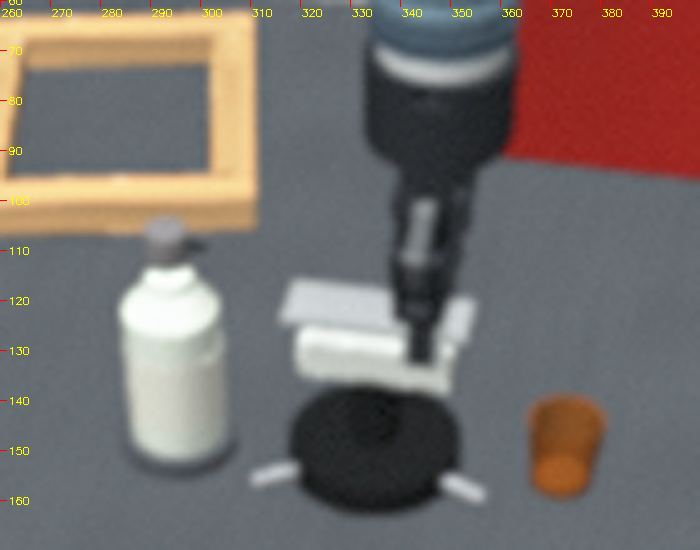

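The shim (318–355, 118–128) is held level over the bar (320–350, 130), clear of the jar and canister. I'll set it down.

```bash
python3 - <<'E'
from h import *
off=.0089+.019; drop(off,0)
push(to_tray([.5810,.2157])); see(1)
for n in("top","side"):
    d=bot.get_image(n); p=proj(d,tray(.008,.025,.054))[0]; r=rect(d,p,.054,None); print(r,to_tray(r[0]) if r else"")
E
```

```text
touch True [ 0.50038947 -0.20725039  0.0930309 ] expected [ 0.50050514 -0.20733561  0.092     ]
floor True 0.06928695517237207
push force [ 2.00197416 -0.44188261  1.68727422]
top (array([ 0.5271, -0.2067]), array([ 0.5272, -0.2066]), array([0.0986, 0.0346], dtype=float32), 0.41)
side (array([ 0.5286, -0.2053]), array([ 0.5285, -0.2058]), array([0.0976, 0.0356], dtype=float32), 0.42)
22.7083
(array([0.4928, 0.2267]), array([0.4931, 0.2269]), array([0.1004, 0.0363], dtype=float32), -6.17) [0.00859382 0.02589973]
(array([0.4934, 0.2258]), array([0.4934, 0.2258]), array([0.0995, 0.0356], dtype=float32), -6.73) [0.00929616 0.02507711]
```

```bash
python3 - <<'E'
from h import *
off=pick(.0255,.0089); place(off,1); drop(off,1)
push(to_tray([.557,.1697])); see(2)
for n in("top","side"):
    d=bot.get_image(n); p=proj(d,tray(.008,-.023,.054))[0]; r=rect(d,p,.054,None); print(r,to_tray(r[0]) if r else"")
E
```

```text
opening 0.39268634681347 88.87677311897278
held 0.38515663200357747 90.87834397534607 29.1
touch True [ 0.50086706 -0.2079722   0.11018087] expected [ 0.50050514 -0.20733561  0.096     ]
floor True 0.06927076389235665
push force [0.71104351 1.2648951  1.36818394]
top (array([ 0.5272, -0.207 ]), array([ 0.5274, -0.207 ]), array([0.0998, 0.0346], dtype=float32), 0.62)
side (array([ 0.5287, -0.2064]), array([ 0.5288, -0.2065]), array([0.0985, 0.0345], dtype=float32), 0.59)
36.85
(array([0.4868, 0.1792]), array([0.487 , 0.1792]), array([0.1003, 0.0363], dtype=float32), -7.31) [ 0.00826022 -0.02197655]
(array([0.4876, 0.1778]), array([0.4875, 0.1779]), array([0.1   , 0.0355], dtype=float32), -7.63) [ 0.00922036 -0.02327198]
```

Touch came 14 mm early, probably from a transient. I'll check the pack.

```bash
python3 - <<'E'
from h import *
d=bot.get_image("side"); crop(d,300,100,80,60,8,"p2.png")
E
```

```text
(no output)
```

View pics/p2.png

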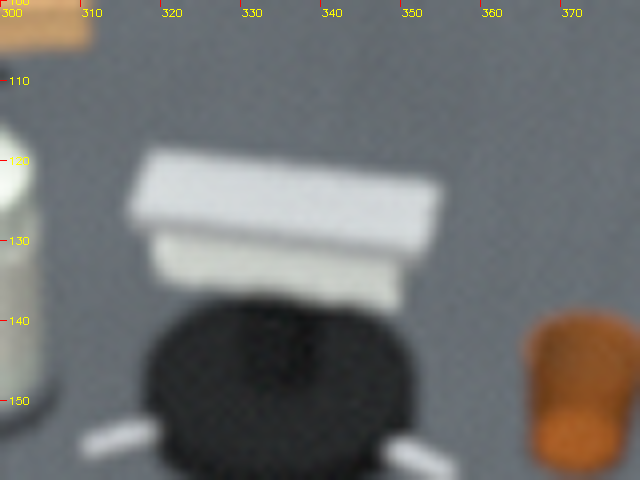

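The two shims lie flat and aligned (316–355, 118–130). I'll make the touchdown robust and place the third.

```bash
python3 - <<'E'
import re
t=open('h.py').read()
t=t.replace("""    hit=bot.servo_line(over(off,zt-.003),vel=.015,threshold=2.5)
""","""    bot.pause(.5); bot.servo_line(over(off,zt+.004),vel=.05); bot.pause(.5)
    hit=bot.servo_line(over(off,zt-.002),vel=.01,threshold=2.5)
    z=bot.read_tool_pos()[2]
    if z>zt+.002: print("early",z); bot.pause(.5); bot.servo_line(over(off,zt-.001),vel=.01,threshold=4)
""")
open('h.py','w').write(t)
E
python3 - <<'E'
from h import *
off=pick(-.0227,.0088); place(off,2); drop(off,2)
bot.movep([.45,.12,.3],rot(TY))
see(3)
for k in("top","side"):
    d=bot.get_image(k); crop(d,*((330,130,130,120,5) if k=="top" else (280,90,110,130,4)),f"p3{k}.png")
    p=proj(d,[.4745,-.0181,.022])[0]-([3,2] if k=="top" else [6,0]); print("block",rect(d,p,.022,None,half=.06))
E
```

```text
opening 0.3895151485431447 88.88340711593628
held 0.39130039626684926 92.33807916054502 43.1083
early 0.11051591846033727
touch True [ 0.50444252 -0.21536452  0.11056647] expected [ 0.50060512 -0.20733369  0.1       ]
top (array([ 0.5305, -0.2211]), array([ 0.5297, -0.2118]), array([0.1   , 0.0582], dtype=float32), 0.38)
side (array([ 0.5682, -0.207 ]), array([ 0.5743, -0.2195]), array([0.1795, 0.0995], dtype=float32), -90.0)
48.2917
block (array([ 0.4744, -0.0181]), array([ 0.4744, -0.0181]), array([0.0628, 0.041 ], dtype=float32), -17.57)
block (array([ 0.4757, -0.0173]), array([ 0.4757, -0.0173]), array([0.0613, 0.0422], dtype=float32), -17.47)
```

View pics/p3top.png

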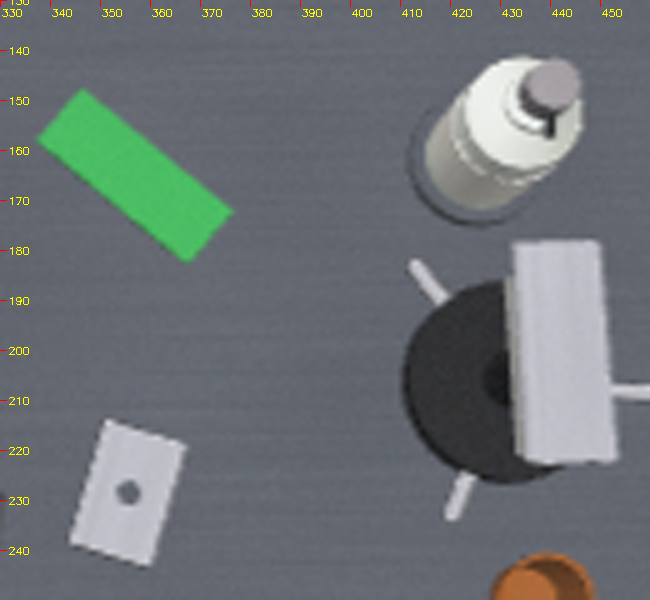

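View pics/p3side.png

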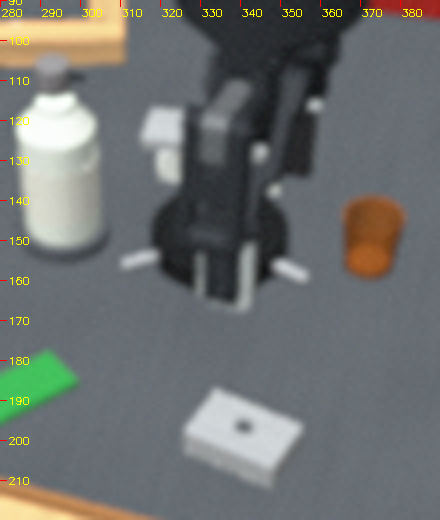

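The third touchdown was wrong: it blocked at z=0.11 with the tool 8 mm off in y. The arm also hides the pack in the side view. I'll clear the arm and look.

```bash
python3 - <<'E'
from h import *
print(bot.read_ft_force(),bot.read_tool_pos())
bot.movep(tray(.08,.05,.25),rot(TY)); print(bot.read_ft_force(),bot.read_tool_pos())
d=bot.get_image("side"); a=d
crop(d,296,100,80,65,8,"p3b.png")
d=bot.get_image("top"); crop(d,400,165,65,75,8,"p3t.png")
np.save("t3.npy",d); np.save("s3.npy",a)
E
```

```text
[-0.26839256  0.73493742  0.39115411] [0.45037898 0.11874095 0.29989488]
[-0.4216186   0.33338333  1.65147389] [0.56688637 0.24027211 0.24979651]
```

View pics/p3b.png

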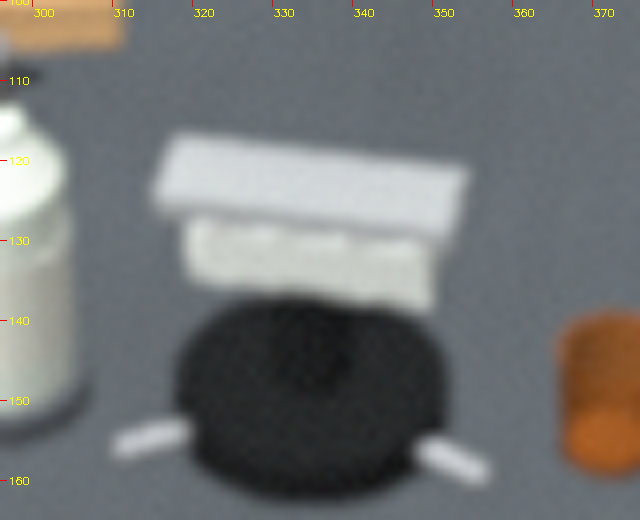

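View pics/p3t.png

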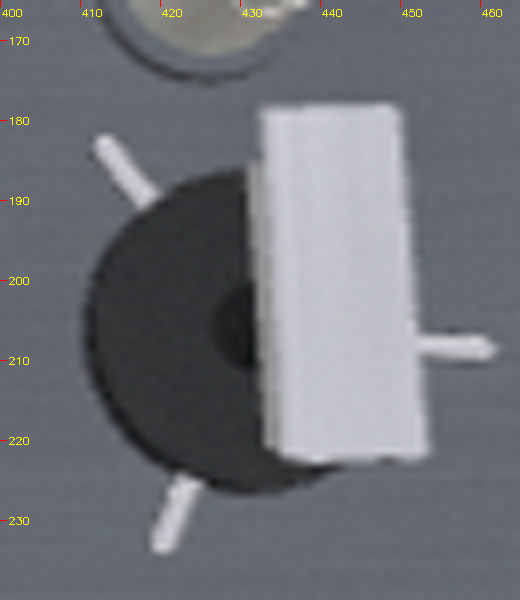

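```bash
python3 - <<'E'
from h import *
t=np.load("t3.npy",allow_pickle=True).item(); s=np.load("s3.npy",allow_pickle=True).item()
def enh(d,u,v,w,h,k):
    im=cv2.resize(d["img"][v:v+h,u:u+w,::-1],None,fx=k,fy=k,interpolation=cv2.INTER_CUBIC).astype(float)
    im=np.clip((im-120)*255/110,0,255).astype(np.uint8)
    for z,c in((.102,(0,0,255)),(.094,(0,200,0))):
        a=np.radians(BY); B=np.array([[np.cos(a),-np.sin(a)],[np.sin(a),np.cos(a)]])
        q=np.array([[.05,.018],[.05,-.018],[-.05,-.018],[-.05,.018]])@B.T+BAR
        p=(proj(d,np.c_[q,[z]*4])-[u,v]+.5)*k
        cv2.polylines(im,[p.round().astype(int)],True,c,1)
    return im
A=enh(t,420,170,45,60,9); B=enh(s,310,112,50,30,8)
o=np.zeros((540,800,3),np.uint8); o[:,:405]=A; o[:240,400:800]=B; cv2.imwrite("pics/enh.png",o)
E
```

```text
(no output)
```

View pics/enh.png

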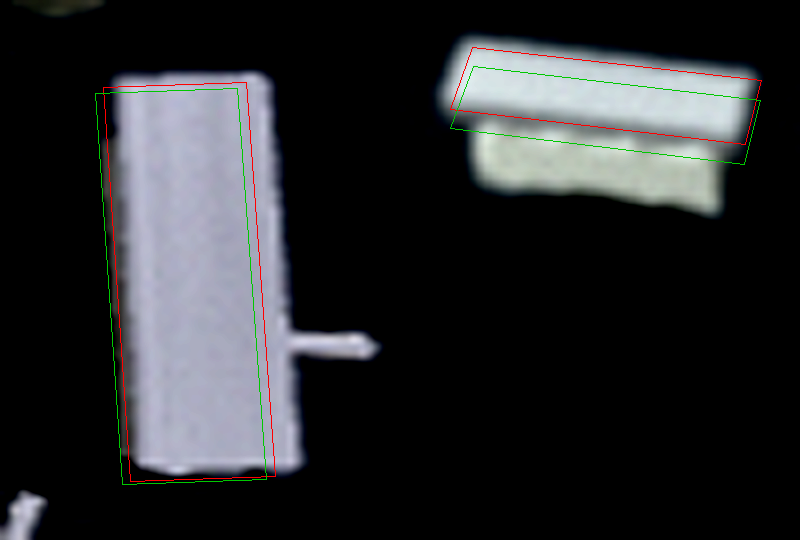

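The red and green outlines show the nominal pack. All three shims are there, but the top one sits about 5 mm toward −y and the ones below about 3 mm. The cause is that the fingertips reach below the held shim and catch the pack sides. To mend it, I'll squeeze the whole pack centred on the bar, which re-aligns all three.

```bash
cat >> h.py <<'E'
def squeeze(dx=0,z=.098):
    R=rot(BY); bot.gripper_open(); bot.movep(over(-dx,.2),R); bot.servo_line(over(-dx,z),vel=.08)
    bot.pause(.3); bot.grab(30); bot.pause(.3); print("sq",bot.read_opening(),bot.read_ft_force(),bot.read_tool_pos())
    bot.gripper_open(); bot.servo_line(over(-dx,.2),vel=.12)
def enh(d,u,v,w,h,k):
    im=cv2.resize(d["img"][v:v+h,u:u+w,::-1],None,fx=k,fy=k,interpolation=cv2.INTER_CUBIC).astype(float)
    im=np.clip((im-120)*255/110,0,255).astype(np.uint8)
    for z,c in((.102,(0,0,255)),):
        a=np.radians(BY); B=np.array([[np.cos(a),-np.sin(a)],[np.sin(a),np.cos(a)]])
        q=np.array([[.05,.018],[.05,-.018],[-.05,-.018],[-.05,.018]])@B.T+BAR
        cv2.polylines(im,[((proj(d,np.c_[q,[z]*4])-[u,v]+.5)*k).round().astype(int)],True,c,1)
    return im
def both(name):
    t=bot.get_image("top"); s=bot.get_image("side"); np.save("t3.npy",t); np.save("s3.npy",s)
    o=np.zeros((540,800,3),np.uint8); o[:,:405]=enh(t,420,170,45,60,9); o[:240,400:800]=enh(s,310,112,50,30,8); cv2.imwrite("pics/"+name,o)
E
python3 - <<'E'
from h import *
squeeze(-.02); squeeze(.015)
bot.movep(tray(.08,.05,.25),rot(TY)); both("enh2.png"); print(bot.read_time())
E
```

```text
sq 0.4174518240263356 [-1.39675661 -6.07335318  4.38755337] [ 0.50873834 -0.21005787  0.09908377]
sq 0.4149434803957469 [ 0.6374082  -4.42474698  3.67842759] [ 0.54379324 -0.20798008  0.0986563 ]
61.5167
```

View pics/enh2.png

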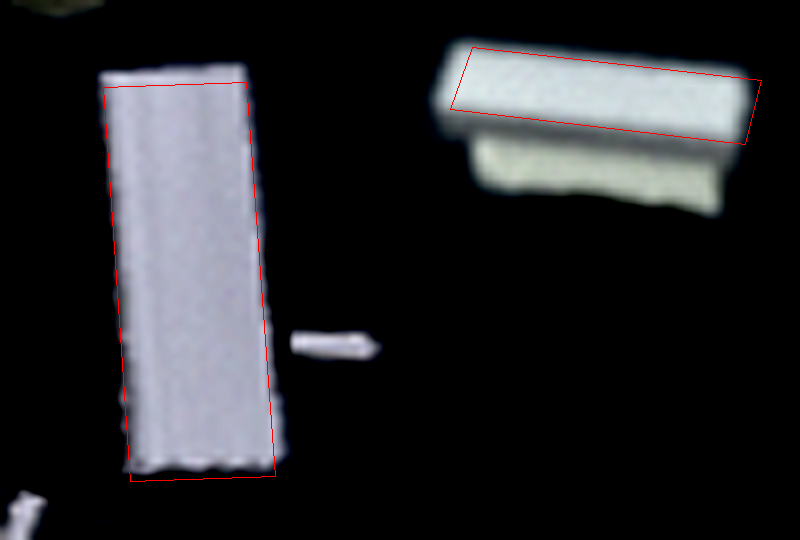

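The pack is now compact and in line. It appears about 3 mm too far in +x, so I'll measure and drag it back while gripped.

```bash
cat >> h.py <<'E'
def packpose(z=.102):
    for f in("top","side"):
        d=np.load(f[0]+"3.npy",allow_pickle=True).item(); print(f,rect(d,proj(d,[*BAR,z])[0],z,None,tol=35))
E
python3 - <<'E'
from h import *
packpose()
E
```

```text
top (array([ 0.5316, -0.2079]), array([ 0.5317, -0.2077]), array([0.1011, 0.0364], dtype=float32), 1.94)
side (array([ 0.5329, -0.2071]), array([ 0.533, -0.207]), array([0.1014, 0.0374], dtype=float32), 2.22)
```

```bash
python3 - <<'E'
from h import *
P=np.r_[BAR+[.0038,-.0009],.0985]; up=[0,0,.1]
bot.gripper_open(); bot.movep(P+up,rot(2.0)); bot.servo_line(P,vel=.08); bot.pause(.3)
bot.grab(60); bot.pause(.3); print(bot.read_tool_pos(),bot.read_ft_force())
Q=np.r_[BAR,.0985]; bot.servo_line(Q,vel=.01,rotation=rot(1.1)); bot.pause(.3); print(bot.read_tool_pos(),bot.read_ft_force())
bot.gripper_open(); bot.servo_line(Q+up,vel=.12)
bot.movep(tray(.08,.05,.25),rot(TY)); both("enh3.png"); packpose(); print(bot.read_time())
d=np.load("t3.npy",allow_pickle=True).item(); print("block",rect(d,(351,226),.022,None,half=.06))
E
```

```text
[ 0.53243295 -0.20805789  0.09877872] [-0.44697286 -0.97491944  2.50859413]
[ 0.52911032 -0.20664082  0.09877235] [ 4.00950151 -0.35745145  1.78203947]
top (array([ 0.5279, -0.2061]), array([ 0.5283, -0.206 ]), array([0.1022, 0.0362], dtype=float32), 1.0)
side (array([ 0.5297, -0.2053]), array([ 0.5298, -0.2053]), array([0.1007, 0.0368], dtype=float32), 1.58)
70.05
block (array([ 0.4745, -0.0181]), array([ 0.4744, -0.0181]), array([0.0629, 0.0411], dtype=float32), -17.7)
```

The pack is now within 1 mm of the bar centre in both views. Next is the nozzle.

```bash
python3 - <<'E'
from h import *
s=np.load("s3.npy",allow_pickle=True).item()
p=proj(s,[.642,-.1996,.148])[0]; print("side nozzle",p,rect(s,p,.148,None,half=.04,tol=25))
R=rot(BY); N=np.array([.642,-.1997,0]); at=lambda z:N+[0,0,z]
bot.grab(30); bot.movep(at(.22),R); bot.servo_line(at(.178),vel=.08); bot.pause(.5)
f0=bot.read_ft_force()
for z in(.165,.163,.161,.159,.157):
    h=bot.servo_line(at(z),vel=.02,threshold=25); bot.pause(.15); print(z,h,bot.read_tool_pos(),(bot.read_ft_force()-np.array(f0)).round(1))
    if h or bot.read_ft_force()[2]-f0[2]>12: break
bot.pause(.4); bot.servo_line(at(.22),vel=.08)
bot.pause(.2); print(bot.read_time())
bot.movep(tray(.08,.05,.25),rot(TY)); both("enh4.png"); packpose()
d=np.load("t3.npy",allow_pickle=True).item(); print("block",rect(d,(351,226),.022,None,half=.06),rect(d,(440,147),.148,None,half=.04))
s=np.load("s3.npy",allow_pickle=True).item();print("block s",rect(s,proj(s,[.4745,-.0181,.022])[0]-[6,0],.022,None,half=.06))
E
```

```text
side nozzle [293.05342787 105.2274669 ] (array([ 0.6433, -0.1976]), array([ 0.6433, -0.1979]), array([0.022 , 0.0195], dtype=float32), -90.0)
0.165 False [ 0.64190427 -0.19960976  0.16515895] [-0.1  0.1  2.9]
0.163 False [ 0.64209273 -0.1997493   0.16319404] [0.4 0.5 3.1]
0.161 False [ 0.64210323 -0.1997391   0.16118859] [0.1 0.8 5. ]
0.159 False [ 0.64210943 -0.19982871  0.16020024] [-1.7  2.8  9.2]
0.157 False [ 0.64216618 -0.19988629  0.16003576] [-4.5  4.  15.8]
77.7333
top (array([ 0.5279, -0.2061]), array([ 0.5284, -0.206 ]), array([0.1022, 0.0358], dtype=float32), 1.29)
side (array([ 0.5297, -0.2051]), array([ 0.5298, -0.2053]), array([0.1007, 0.037 ], dtype=float32), 1.2)
block (array([ 0.4745, -0.0181]), array([ 0.4744, -0.0181]), array([0.063, 0.041], dtype=float32), -17.88) (array([ 0.6422, -0.1995]), array([ 0.642 , -0.1997]), array([0.0225, 0.021 ], dtype=float32), -90.0)
block s (array([ 0.4756, -0.0173]), array([ 0.4756, -0.0173]), array([0.0613, 0.0423], dtype=float32), -17.24)
```

The cap bottomed out (TCP z=0.1600, force rising) and is back up, and the block hasn't moved. I'll place it now.

```bash
python3 - <<'E'
from h import *
B=np.array([.4750,-.0178,0]); R=rot(-17.8); b=lambda z:B+[0,0,z]
bot.gripper_open(); bot.movep(b(.12),R)
d=bot.get_image("side"); print("chk",rect(d,proj(d,[.4745,-.0181,.022])[0]-[6,0],.022,None,half=.06))
bot.servo_line(b(.021),vel=.08); bot.grab(70); bot.pause(.3)
print(bot.read_opening(),bot.read_grip_force(),bot.read_tool_pos())
bot.servo_line(b(.2),vel=.15)
P=np.array([.5287,-.2064,0]); p=lambda z:P+[0,0,z]
bot.movep(p(.2),rot(BY)); bot.servo_line(p(.14),vel=.1); bot.pause(.4)
print(bot.read_opening(),bot.read_grip_force(),bot.read_tool_pos(),bot.read_time())
d=bot.get_image("side"); crop(d,290,60,100,90,6,"blk.png")
E
```

```text
chk (array([ 0.4757, -0.0173]), array([ 0.4757, -0.0173]), array([0.0615, 0.0425], dtype=float32), -17.88)
0.472678338544189 72.54435181617737 [ 0.4754442  -0.01821739  0.02161874]
0.47299115784996804 71.48193955421448 [ 0.5289122  -0.20646534  0.14034713] 86.975
```

View pics/blk.png

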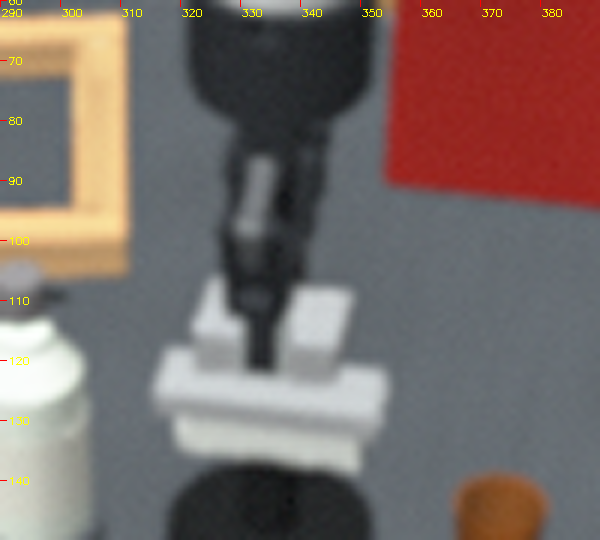

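The block (321–347) is held level over the middle of the pack (315–353). I'll lower and release it.

```bash
python3 - <<'E'
from h import *
P=np.array([.5287,-.2064,0]); p=lambda z:P+[0,0,z]
bot.servo_line(p(.127),vel=.04); bot.pause(.4)
h=bot.servo_line(p(.1215),vel=.008,threshold=3); print(h,bot.read_tool_pos(),bot.read_opening())
bot.gripper_open(); bot.pause(.2); bot.servo_line(p(.22),vel=.1)
bot.movep(tray(.08,.05,.25),rot(TY)); bot.pause(.5)
t=bot.get_image("top"); s=bot.get_image("side")
for d in(t,s): print(rect(d,proj(d,[.5287,-.2064,.124])[0]+([-4,0] if d is t else [6,0]),.124,None,half=.06,tol=20))
o=np.zeros((600,800,3),np.uint8)
for d,u,v,x in((t,405,165,0),(s,300,95,400)): o[:,x:x+400]=cv2.resize(d["img"][v:v+100 if 0 else v+75,u:u+50,::-1],(400,600),interpolation=cv2.INTER_CUBIC)
cv2.imwrite("pics/fin.png",o); print(bot.read_time(),"jar",unproj(t,[(438,250)],.045))
a=np.load("top0.npy",allow_pickle=True).item()["img"].astype(int); df=np.abs(a-t["img"]).max(2)>40
print("jar/screw changed px",df[240:262,425:452].sum(),df[255:272,228:297].sum())
E
```

```text
True [ 0.52873699 -0.2063742   0.1236703 ] 0.4762560342462328
(array([ 0.5363, -0.2107]), array([ 0.5343, -0.2045]), array([0.0781, 0.0539], dtype=float32), 3.26)
(array([ 0.5355, -0.1921]), array([ 0.5341, -0.1999]), array([0.0727, 0.0636], dtype=float32), 1.19)
92.475 jar [[ 0.41836435 -0.21125771  0.045     ]]
jar/screw changed px 0 0
```

View pics/fin.png

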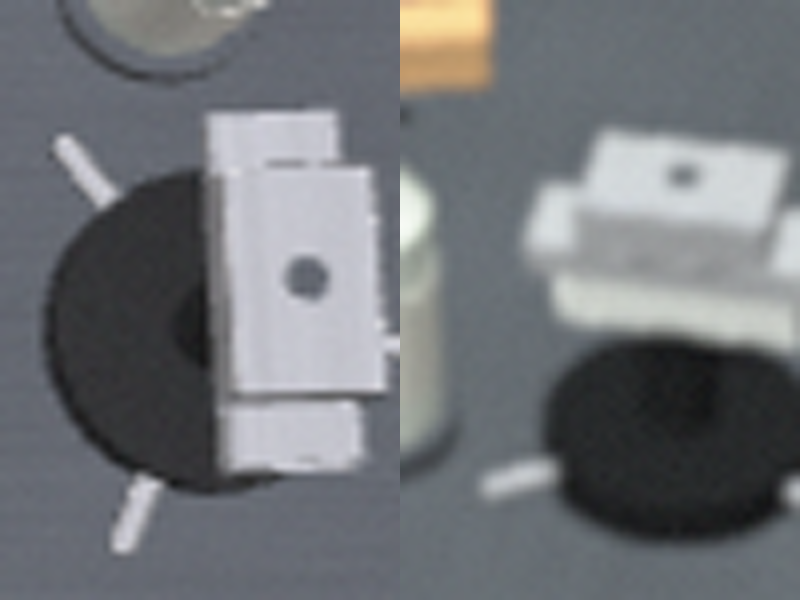

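```bash
python3 - <<'E'
from h import *
d=bot.get_image("top"); q=(np.array([[222,168],[372,166],[386,393],[232,395],[307,278]])+.5)/8-.5+[405,165]
P=unproj(d,q,.124); print(P.round(4),P[:4].mean(0))
s=bot.get_image("side"); print(unproj(s,(np.array([[683-400,176]])+.5)/8-.5+[300,95],.124))
E
```

```text
[[ 0.5594 -0.1843  0.124 ]
 [ 0.5593 -0.2256  0.124 ]
 [ 0.4961 -0.2259  0.124 ]
 [ 0.4962 -0.184   0.124 ]
 [ 0.5283 -0.2061  0.124 ]] [ 0.52773874 -0.20494761  0.124     ]
[[ 0.52967681 -0.20638553  0.124     ]]
```

The block is within about 1 mm of the pack middle and square. The jar and screwdriver show no pixel change, so I'll hand in.

```bash
python3 -c "
from workcell import bot
print(bot.job_done(),bot.read_time())"
```

```text
the job is handed in; nothing more can be done
the job is handed in; nothing more can be done
```

The job is handed in (about 93 s of the 210 s used): all three shims present are stacked on the bar, the nozzle cap was pressed fully down and came back up, and the block sits square on the pack, with pack and block about 1 mm off centre; the third shim went down crooked and was re-aligned before oiling, and the jar and screwdriver are unmoved.

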